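Mix a settled resin bottle on the touch mixer and stand it on the scale

ROBOT

A 6-joint arm with a two-finger parallel gripper is mounted at the origin on a cart in front of the work surface, level with it; the furniture and walls round the work are solid. World frame = base frame: x ahead of the robot, y to its left, z up, the work surface at z = 0. Lengths are in m, angles in rad, forces in N, time in s.
With the tool pointing down it reaches from about 0.3 to 0.825 m from the base axis. Payload 5.4 kg.
Tool frame: the origin (TCP) lies at the very end of the fingers, on their centre line; the grasp point (between the pads) lies 19 mm behind it; z points along the fingers, y is the line along which they close (so a half turn about z gives the same grasp; the last joint's range is limited). The gripper opens to 92 mm and grips with 3 to 60 N. Pads are 20 mm wide; open, the fingers measure 128 mm over their backs; the gripper's body (75 mm by 189 mm) begins 69 mm behind the grasp point.
Start: joints at [-1.468, 0.158, 1.597, -0, 1.386, -0.21], TCP at [0.177, -0.547, 0.215] pointing down, gripper open.
Joint ranges: [-2.91, 2.91], [-0.94, 2.29], [0.18, 2.7], [-1.29, 4.43], [0.17, 2.64], [-3, 3]. Speed limits (rad/s): [2.57, 2.57, 3.14, 3.14, 3.14, 3.14].

INTERFACE

Orientations are given as a rotation vector (axis times angle).
In Python, from plant import arm gives the robot as it stands.
- The arm moves only by the shell command python3 inch.py 'ROWS' [OPENING]. ROWS is rows parted by semicolons, their numbers by spaces, 1 to 8 of them, each of 6 numbers: dx, dy, dz in m, then a rotation vector rx, ry, rz in rad; each row is the pose to reach, as a shift and turn from the pose commanded when the command began, along the tool's axes at that moment; what a row does not reach only later rows make up. A row lasts 1/12 s, in which the tool goes at most 0.0417 m and 0.125 rad, less where a joint would pass 70% of its speed; a pose out of reach is approached as far as the arm can. OPENING is the finger opening in m, set as the command begins (- or left out keeps the last). The fingers move at their own pace and stop on an object; the grip force is fixed at half the most. Time passes only in rows, so rows that do not move let the fingers close. It prints the time, the measured TCP pose, the force, the opening and the grip force at its end.
- arm.sense(): the state, without advancing time (a new reading comes with each control period).
- arm.read_camera(name): name is "side" or "top" or "wrist"; returns a dict with "pixels" (400x640x3 uint8, red, green, blue), "range_z" (400x640 float32, m along the optical axis (not along the pixel's ray), 0 where there is no reading), "fx", "fy", "cx", "cy" (pixels), "distortion" ([k1, k2, p1, p2, k3] as OpenCV has them; the pictures are not rectified), "camera_from_world" (4x4, takes a point from world to camera coordinates). Camera axes: x right, y down, z forward; pixel columns grow to the right and rows downward; lengths in m; the calibration is good to about 2 mm. A picture is of the moment at which its call begins.
- arm.sign_off(): hands the job in; it is judged then, once.
The state is a dict: "clock": time; "joint_pos": joint angles; "dq": joint speeds; "joint_efforts": joint torques, N m; "tool_pos": TCP position; "eef_rot": TCP orientation; "wrist_force": force on the tool from outside, world axes, zero at the start; "wrist_torque": the same for the moment, N m; "gripper_width": finger opening in m; "gripper_force": force on a finger pad.
Only numpy, scipy, OpenCV 4.12 (cv2) and the standard library are available. Lean on these libraries where they do the work, as an engineer would, in place of code of your own. Each camera call takes 0.05 s, during which the arm holds its last target. There are 200 camera calls.

TASK

The filler in the tall resin bottle has settled: draw that bottle out of the leaning plywood rack, stand it upright in the black dish of the touch mixer and press it down until the sprung dish is fully home, keeping it there for about two seconds so that it mixes. Then let the dish come up and set the bottle down upright in the middle of the pocket scale's weighing pan - put it down, do not drop it - and let go. Leave the small jar in the rack and the mixing cup and the roll of tape where they are.

Things in the scene. Friction and masses are not known exactly. Their poses are not given: they have to be found in the camera images.
- bottle: the tall resin bottle: white round plastic body 54 mm in diameter, straight-sided up to about 75 mm, then a shoulder and a 29 mm wide ribbed screw cap; 118 mm tall, 0.16 to 0.26 kg. Origin: centre of its foot; z along its axis from foot to cap. At the start it stands in one of the rack's two places, leaning 30 to 35 degrees from vertical, cap toward the robot.
- rack: plain plywood bottle rack, 242 mm long, 122 mm deep, 103 mm tall at its far edge, fixed to the worktop, two places 115 mm apart. Origin: on the worktop under its middle; x points away from the robot, y along the rack, z up. Containers stand on a leaning foot board and stick out through holes in a second board; the holes' axis, foot to cap, is (-0.5, 0, 0.866) in the rack frame.
- rack_top (a point): middle of the upper board's top face, between the two places; axes as the rack's. The board, 8 mm thick, leans 30 degrees; it has 60 mm round holes, 57.5 mm to either side along y. Its top lies 41 mm above the foot board along a container's axis, so a container must be drawn out by more than 41 mm along its own axis before it is free; it has 3 mm play in its hole and sags in it by 2 to 3 degrees.
- jar: small squat jar with a wide lid, 54 mm in diameter, 68 mm tall, leaning in the rack's other place in the same way. Origin: centre of its foot, z along its axis to the lid. To be left alone.
- mixer: touch mixer: grey box-shaped housing 158 x 124 mm and 80 mm tall, with a speed dial and a switch on the side toward the robot, fixed to the worktop. Origin: on the worktop under its middle and under the dish; z up.
- dish (a point): middle of the dish's floor, on which the bottle's foot stands (moves down with the dish). The black rubber dish on top of the mixer has a flat floor about 65 mm wide, 109 mm above the worktop when up, and a rim that flares to 71 mm inside and stands 11 mm above the floor.
- mixer_head (a joint): how far the sprung dish is pressed down, m: 0 = up, 0.008 = fully down on its stop. It starts to move at about 4 N and takes about 12 N to go fully down (the bottle's weight included: the bottle alone does not move it); let go, it springs up again.
- scale: pocket scale, black and grey, 118 x 76 mm and 16 mm tall, loose on the worktop, its dust lid standing open at the end away from the robot. Origin: centre of its underside; x along its length from the keys toward the lid, z up. The open lid stands about 41 mm beyond the pan's middle along x, leans back slightly and reaches 135 mm above the worktop.
- pan (a point): middle of the top of the scale's square weighing pan, 62 x 62 mm, 16 mm above the worktop, the axes parallel to the scale's.
- cup: small mixing cup with a rest of resin, 62 mm wide at the rim, 56 mm tall, standing toward the back of the worktop. Origin: centre of its foot. To be left alone.
- tape: roll of masking tape lying flat, 90 mm across, 20 mm tall, at the edge of the worktop near the robot. Origin: centre of its underside. To be left alone.

How it is judged:
On the way, in this order (a step that is already met when the one before it is completed fails the run):
1. The bottle stands upright in the mixer's dish and presses it fully down, for one second (value of joint mixer_head above 0.0072 m and contact force between bottle and mixer above 4 N and angle between bottle's own z axis and vertical below 0.12 rad and horizontal distance between bottle and dish below 0.01 m), for 1 s.
2. The bottle is put down on the scale while still held (contact force between bottle and scale above 0.3 N and contact force between the fingers and bottle above 0.3 N and angle between bottle's own z axis and vertical below 0.2 rad and horizontal distance between bottle and pan below 0.014 m), for 0.05 s.
At the end, for the whole second after the job is handed in: The bottle stands upright (within 3 degrees) and at rest on the scale's pan, its foot within 12 mm of the pan's middle and on the pan's surface (within 4 mm); the scale lies flat; the mixer's dish is up (within 1 mm) (horizontal distance between bottle and pan below 0.012 m and angle between bottle's own z axis and vertical below 0.05 rad and z of bottle in the frame of pan between -0.004 and 0.004 m and linear speed of bottle below 0.02 m/s and value of joint mixer_head below 0.001 m and angle between scale's own z axis and vertical below 0.04 rad); the robot touches nothing.
It fails at once if the jar is pulled out of its place or shifted by more than 20 mm (distance of jar from where it was at the start of the episode above 0.02 m).
It fails at once if the mixing cup is shifted by more than 30 mm (distance of cup from where it was at the start of the episode above 0.03 m).
It fails at once if the tape is shifted by more than 30 mm (distance of tape from where it was at the start of the episode above 0.03 m).
It fails at once if the bottle is tipped over (more than 70 degrees) (angle between bottle's own z axis and vertical above 1.22 rad).
It also fails if it takes over 58 s, if anything falls off the work surface, if the arm or the gripper's body presses on something with over 40 N, if the wrist force passes 120 N, or if a joint passes its speed limit or range.

## Working session

There is one attempt and no reset: what is moved stays moved. The work goes in short steps, Python scripts to look and compute and a shell command to move; the robot and the scene stay as the last step left them, time stands still between calls to the robot, and variables do not carry over. Pictures are saved under pics/ and viewed, at most 10 in all, crops included, and the job is handed in when it is done.

```bash
ls; mkdir -p pics; python3 - <<'E'
from plant import arm
import cv2,numpy as np
for n in ["side","top"]:
    c=arm.read_camera(n); np.savez("pics/%s0.npz"%n,**c)
    cv2.imwrite("pics/%s0.png"%n,c["pixels"][:,:,::-1])
    T=np.linalg.inv(c["camera_from_world"]); print(n,T.round(3).tolist(),c["fx"],c["cx"],c["cy"],c["distortion"],(c["range_z"]>0).mean())
print(arm.sense())
E
```

```text
inch.py
pics
plant.py
side [[-0.835, -0.27, 0.478, 0.057], [-0.55, 0.411, -0.728, 0.671], [0.0, -0.871, -0.492, 0.56], [0.0, 0.0, 0.0, 1.0]] 423.98908040440676 317.6928308657001 202.8772178962049 [-0.10564702  0.          0.          0.          0.        ] 0.99035546875
top [[-0.021, -0.994, 0.103, 0.401], [-1.0, 0.019, -0.015, -0.01], [0.013, -0.104, -0.995, 1.166], [0.0, 0.0, 0.0, 1.0]] 412.1779170672098 316.9466761312437 203.7625845842444 [-0.03046209  0.          0.          0.          0.        ] 0.9962265625
{'clock': 0.1, 'joint_pos': array([-1.46809982e+00,  1.58977065e-01,  1.59808165e+00, -4.25051518e-06,
        1.38620413e+00, -2.10104526e-01]), 'dq': array([-0.00144514, -0.00041873, -0.00307645,  0.00040129, -0.00106702,
       -0.00144639]), 'joint_efforts': array([-1.33636726e-05, -3.86502707e+01, -3.22960281e+01,  7.03494041e-02,
        3.39630037e-02, -4.10890334e-05]), 'tool_pos': array([ 0.17685955, -0.54653942,  0.21373476]), 'eef_rot': array([-3.10159963e+00, -4.89087407e-01, -1.34202440e-04]), 'wrist_force': array([ 0.47177334, -0.39582079, -0.47004384]), 'wrist_torque': array([ 0.03022726,  0.0258716 , -0.02458292]), 'gripper_force': 0.0, 'gripper_width': 0.09169354039610168}
```
View pics/side0.png

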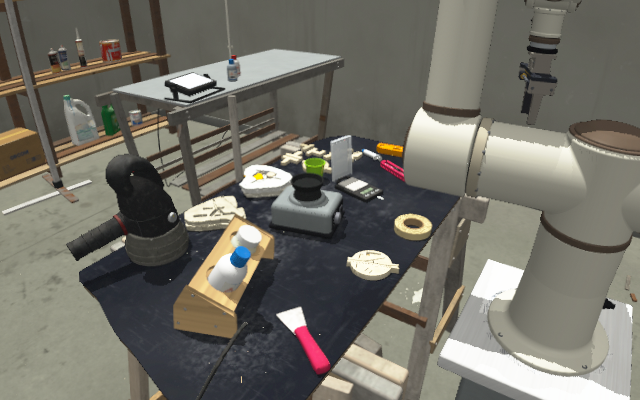

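View pics/top0.png

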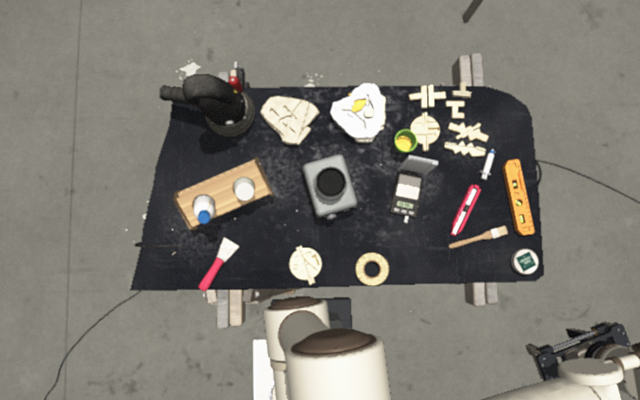

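The side view shows the bottle with its blue cap at (232,265), the jar at (245,237), the dish at (307,187) and the scale at (358,187). In the top view the cap is at (204,216), the dish at (331,182), the pan at (408,185) and the lid at (420,163).

```bash
cat > h.py <<'E'
import cv2,numpy as np
def K(c): return np.array([[c["fx"],0,c["cx"]],[0,c["fy"],c["cy"]],[0,0,1.]])
def rays(c,uv):
    n=cv2.undistortPoints(np.float64(uv).reshape(-1,1,2),K(c),c["distortion"]).reshape(-1,2)
    T=np.linalg.inv(c["camera_from_world"]); d=np.c_[n,np.ones(len(n))]
    return T[:3,3],d@T[:3,:3].T      # origin, dirs with unit optical depth
def cloud(c):
    v,u=np.mgrid[:400,:640]; o,d=rays(c,np.c_[u.ravel(),v.ravel()])
    return (o+d*c["range_z"].reshape(-1,1)).reshape(400,640,3)
def onplane(c,uv,z):
    o,d=rays(c,uv); return o+d*((z-o[2])/d[:,2:3])
def tri(c1,p1,c2,p2):
    o1,d1=rays(c1,[p1]);o2,d2=rays(c2,[p2]);A=np.c_[d1[0],-d2[0]]
    s=np.linalg.lstsq(A,o2-o1,rcond=None)[0];a=o1+s[0]*d1[0];b=o2+s[1]*d2[0]
    return (a+b)/2,np.linalg.norm(a-b)
def load(n): return dict(np.load("pics/%s.npz"%n))
E
python3 - <<'E'
from h import *
np.set_printoptions(precision=4,suppress=True)
boxes={"top":dict(rack=(160,150,285,240),mix=(295,145,365,230),scale=(385,145,445,225)),
"side":dict(rack=(160,210,290,340),mix=(262,160,350,245),scale=(325,130,390,205))}
C={n:load(n+"0") for n in("top","side")}
for n,c in C.items():
    P=cloud(c); hsv=cv2.cvtColor(c["pixels"],cv2.COLOR_RGB2HSV); H,S,V=cv2.split(hsv)
    u,v=np.meshgrid(range(640),range(400))
    def box(k): a=boxes[n][k]; return (u>=a[0])&(u<a[2])&(v>=a[1])&(v<a[3])
    b=box("rack"); m=b&(H>95)&(H<125)&(S>120)&(V>60); q=P[m]; print(n,"cap",m.sum(),u[m].mean(),v[m].mean(),np.median(q,0),q[:,2].max())
    w=b&(S<60)&(V>110)&(P[...,2]>.04); k,l,s,ce=cv2.connectedComponentsWithStats(w.astype(np.uint8))
    for i in range(1,k):
        if s[i,4]>30: q=P[l==i]; print("  white",s[i],ce[i],np.median(q,0),q[:,2].max())
    wd=b&(H>8)&(H<28)&(S>70)&(P[...,2]>.01); q=P[wd]; print("  wood",wd.sum(),q.min(0),q.max(0))
    r=cv2.minAreaRect(np.float32(q[:,:2])); print("  rect",r)
    b=box("mix"); d=b&(V<45)&(P[...,2]>.1); q=P[d]; print("  dish",d.sum(),u[d].mean(),v[d].mean(),q.mean(0),q.min(0),q.max(0),cv2.minEnclosingCircle(np.float32(q[:,:2])))
    hs=b&(P[...,2]>.07)&(P[...,2]<.09); print("  housing",cv2.minAreaRect(np.float32(P[hs][:,:2])))
    b=box("scale"); q=P[b&(P[...,2]>.009)&(P[...,2]<.022)]; print("  scale",len(q),np.median(q[:,2]),cv2.minAreaRect(np.float32(q[:,:2])))
    q=P[b&(P[...,2]>.05)]; print("  lid",len(q),q.mean(0),q.max(0),cv2.minAreaRect(np.float32(q[:,:2])) if len(q) else 0)
    cr=c["pixels"][boxes[n]["scale"][1]:boxes[n]["scale"][3],boxes[n]["scale"][0]:boxes[n]["scale"][2]]
    cv2.imwrite("pics/sc_%s.png"%n,cv2.resize(cr[:,:,::-1],None,fx=6,fy=6,interpolation=cv2.INTER_CUBIC)[:590])
E
python3 - <<'E'
import cv2,numpy as np
a=cv2.imread("pics/sc_top.png");b=cv2.imread("pics/sc_side.png")
o=np.zeros((480,800,3),np.uint8);o[:480,:360]=a[:480,:360];o[:450,380:770]=b[:450,:390];cv2.imwrite("pics/sc.png",o)
E
```

```text
top cap 119 203.8655462184874 217.07563025210084 [0.4797 0.2565 0.1416] 0.15045423002874858
  white [234 177  20  24 393] [243.7277 188.4046] [0.5559 0.1639 0.0965] 1.1660992524479676
  white [193 194  22  27 372] [203.6022 205.1398] [0.5122 0.2647 0.1141] 0.13306702998428221
  wood 2563 [ 0.4012 -0.0102  0.0101] [0.6464 0.356  1.1661]
  rect ((0.48329269886016846, 0.17552462220191956), (0.28695452213287354, 0.287299782037735), 21.129743576049805)
  dish 240 330.72083333333336 180.12083333333334 [ 0.5714 -0.0633  0.1126] [ 0.5338 -0.0971  0.1051] [ 0.603  -0.0276  0.1241] ((0.5674530863761902, -0.061989422887563705), 0.03573412448167801)
  housing ((0.5681047439575195, -0.06062648445367813), (0.1440587192773819, 0.11015580594539642), 15.187074661254883)
  scale 1221 0.015143301671728837 ((0.5829007625579834, -0.3151637017726898), (0.158515065908432, 0.20500028133392334), 88.43190002441406)
  lid 416 [ 0.6117 -0.2883  0.1318] [ 0.6751 -0.0102  1.1661] ((0.5497420430183411, -0.14873528480529785), (0.10981035977602005, 0.3910607695579529), 31.300426483154297)
side cap 309 239.8511326860
[... 331 characters left out ...]
9514, 0.409260094165802), (0.2043284773826599, 0.8113145232200623), 46.408748626708984)
  dish 314 307.0859872611465 183.156050955414 [ 0.5492 -0.0333  0.1295] [ 0.0567 -0.0972  0.1033] [0.6046 0.6708 0.5603] ((0.31973472237586975, 0.28785982728004456), 0.46471962332725525)
  housing ((0.5802868604660034, -0.09853129088878632), (0.14278434216976166, 0.4009897708892822), 18.326759338378906)
  scale 915 0.014158549924737529 ((0.6172283291816711, -0.39198946952819824), (0.20945733785629272, 0.40005844831466675), 25.004194259643555)
  lid 865 [ 0.5786 -0.2254  0.0965] [0.6307 0.6708 0.5603] ((0.3567188084125519, 0.1812031865119934), (0.061483852565288544, 1.1468603610992432), 28.430261611938477)
```

View pics/sc.png

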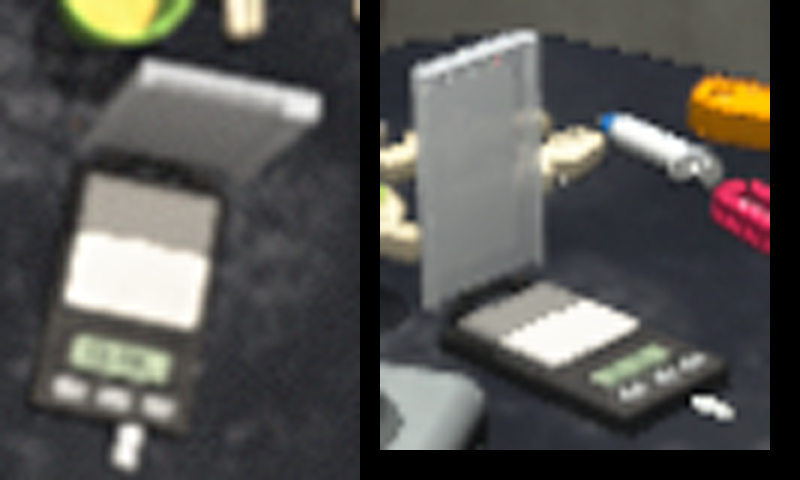

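The crop shows the pan as a half-shaded square. Its corners are around (400,174), (422,178), (418,200) and (396,196) in the top view.

```bash
python3 - <<'E'
from h import *
from scipy.optimize import least_squares
np.set_printoptions(precision=4,suppress=True)
T,S=load("top0"),load("side0")
pt=[(399.7,174.2),(421.7,178),(417.7,199.7),(396,195.8)]; ps=[(351.3,177.2),(338,183.7),(352.5,191.2),(368,183.7)]
ps=[(338,183.7),(351.3,177.2),(368,183.7),(352.5,191.2)]
A=onplane(T,pt,.016);B=onplane(S,ps,.016)
print("pan top",A[:,:2].tolist(),A.mean(0),"sides",np.linalg.norm(A-np.roll(A,1,0),axis=1)); print("pan side",B[:,:2].tolist(),B.mean(0))
e=(A[0]-A[3])+(A[1]-A[2]); print("scale yaw",np.arctan2(e[1],e[0]))
print("tri pan",tri(T,np.mean(pt,0),S,np.mean(ps,0)))
pts={};W=[];CAP=[];D=[]
for n,c,bx in(("top",T,((160,150,285,240),(295,145,365,230))),("side",S,((160,210,290,340),(262,160,350,245)))):
    P=cloud(c);ok=(c["range_z"]>0.2);H,Sa,V=cv2.split(cv2.cvtColor(c["pixels"],cv2.COLOR_RGB2HSV))
    v,u=np.mgrid[:400,:640]; b=lambda a:(u>=a[0])&(u<a[2])&(v>=a[1])&(v<a[3])&ok
    r=b(bx[0]); er=lambda m:cv2.erode(m.astype(np.uint8),np.ones((3,3)))>0
    white=er(r&(Sa<60)&(V>110)&(P[...,2]>.04)); k,l=cv2.connectedComponents(white.astype(np.uint8))
    body=max((l==i for i in range(1,k)),key=lambda m:m.sum()*(np.median(P[m][:,1])>.22))
    cap=er(r&(H>95)&(H<125)&(Sa>120)&(P[...,2]<.2))
    wood=er(r&(H>8)&(H<28)&(Sa>70)); W.append((n,P[wood]));CAP.append(P[cap]);pts[n]=P[body]
    rim=b(bx[1])&(V<60)&(P[...,2]>.1)&(P[...,2]<.135); q=P[rim]; top=q[q[:,2]>.116]
    fit=least_squares(lambda x:np.hypot(*(top[:,:2]-x[:2]).T)-x[2],[.567,-.063,.037],loss="soft_l1",f_scale=.002).x
    print(n,"rim",fit,len(top),"z",np.percentile(top[:,2],[5,50,95])); fl=q[q[:,2]<.112];print("  floor z",np.median(fl[:,2]),fl.mean(0),len(fl))
    ct=cap; print("  capbox",[P[cap].min(0),P[cap].max(0)],len(P[cap]))
for n,q in W:
    q=q[(q[:,2]>.01)&(q[:,2]<.12)]; print(n,"rack",cv2.minAreaRect(np.float32(q[:,:2])),q.max(0))
    # upper board plane: RANSAC-free: use cluster
q=np.vstack([w[1] for w in W]);best=None
rng=np.random.default_rng(0)
for _ in range(800):
    a=q[rng.choice(len(q),3,False)];nn=np.cross(a[1]-a[0],a[2]-a[0]);L=np.linalg.norm(nn)
    if L<1e-5: continue
    nn/=L; nn*=np.sign(nn[2]); 
    if nn[2]<.8 or nn[2]>.92: continue
    m=abs((q-a[0])@nn)<.002
    if best is None or m.sum()>best[0]: best=(m.sum(),m)
p=q[best[1]];c0=p.mean(0);nn=np.linalg.svd(p-c0)[2][2];nn*=np.sign(nn[2]);print("board normal",nn,"yaw",np.arctan2(-nn[1],-nn[0]),"c",c0,best[0],len(q))
np.savez("pics/fit.npz",body=np.vstack(list(pts.values())),cap=np.vstack(CAP))
b=np.vstack(list(pts.values()));cp=np.vstack(CAP)
def cyl(x,pp,R):
    a=np.array([x[2],x[3],1]);a/=np.linalg.norm(a);d=pp-[x[0],x[1],.1];return np.linalg.norm(np.cross(d,a),axis=1)-R
def f(x):
    a=np.array([x[2],x[3],1]);a/=np.linalg.norm(a);h=(b-[x[0],x[1],.1])@a
    bb=b[h<.01]; return cyl(x,bb,.027)
x0=[.51,.27,nn[0]/nn[2],nn[1]/nn[2]]
a=nn;bb=b
for nm,data in(("all",b),("top",pts["top"]),("side",pts["side"])):
  x=np.array(x0)
  for _ in range(4):
    a=np.array([x[2],x[3],1]);a/=np.linalg.norm(a);h=(data-[x[0],x[1],.1])@a
    # cap end along axis from cap points
    hc=np.percentile((cp-[x[0],x[1],.1])@a,99)
    bb=data[h<hc-.045]
    x=least_squares(lambda y:np.r_[cyl(y,bb,.027),(y[2:]-x0[2:])*.05],x,loss="soft_l1",f_scale=.002).x
  r=cyl(x,bb,.027);foot=np.array([x[0],x[1],.1])+a*(hc-.118)
  print(nm,"axis pt z=.1",x[:2],"axis",a,"tilt",np.degrees(np.arccos(a[2])),"rms",r.std(),len(bb),"foot",foot,"captop",foot+a*.118)
E
```

```text
pan top [[0.6003741716259913, -0.26453557008053324], [0.5883429981104544, -0.3268839116813206], [0.5265899319090592, -0.3125375409053453], [0.5388463581271205, -0.25142692861775945]] [ 0.5635 -0.2888  0.016 ] sides [0.0629 0.0635 0.0634 0.0623]
pan side [[0.5990760626865252, -0.25878478515358605], [0.5882197467201363, -0.3164095049333956], [0.5278413803380075, -0.3058798375873679], [0.5423616281675306, -0.2416375872850146]] [ 0.5644 -0.2807  0.016 ]
scale yaw -0.2191269786224253
tri pan (array([ 0.5661, -0.2888,  0.0116]), np.float64(0.004582085554420962))
top rim [ 0.5669 -0.0616  0.035 ] 90 z [0.1163 0.119  0.1233]
  floor z 0.10953901648702691 [ 0.5687 -0.0621  0.1094] 427
  capbox [array([0.4677, 0.2459, 0.1348]), array([0.4928, 0.2648, 0.1497])] 75
side rim [ 0.5676 -0.0591  0.0365] 151 z [0.1164 0.119  0.1213]
  floor z 0.1097364816748691 [ 0.5693 -0.0624  0.1095] 257
  capbox [array([0.4656, 0.2504, 0.1204]), array([0.4929, 0.2777, 0.1479])] 218
top rack ((0.5492149591445923, 0.22356197237968445), (0.10712724179029465, 0.23834556341171265), 21.732709884643555) [0.6394 0.3502 0.1054]
side rack ((0.5526800155639648, 0.23085501790046692), (0.11653266847133636, 0.24209612607955933), 22.173851013183594) [0.6182 0.3641 0.1017]
board normal [-0.4678 -0.1948  0.8621] yaw 0.3945655532598768 c [0.537 0.24  0.08 ] 2831 5889
all axis pt z=.1 [0.5014 0.2685] axis [-0.4962 -0.2261  0.8383] tilt 33.04419492666934 rms 0.0009664223128910389 507 foot [0.5332 0.283  0.0464] captop [0.4746 0.2563 0.1453]
top axis pt z=.1 [0.5018 0.2663] axis [-0.5    -0.1996  0.8427] tilt 32.57225983795827 rms 0.0008033262939946928 103 foot [0.534  0.2791 0.0456] captop [0.475  0.2556 0.1451]
side axis pt z=.1 [0.5015 0.2687] axis [-0.482  -0.2287  0.8458] tilt 32.24471522078509 rms 0.0008034968824961875 405 foot [0.5323 0.2833 0.0459] captop [0.4754 0.2563 0.1457]
```

```bash
cat >> h.py <<'E'
from scipy.spatial.transform import Rotation as Ro
def goto(arm,p,z,y):
    """shift and turn in the tool's axes to put TCP at p, tool z along z, tool y near y"""
    s=arm.sense(); R=Ro.from_rotvec(s["eef_rot"]); z=np.array(z,float);z/=np.linalg.norm(z)
    best=None
    for sg in(1,-1):
        yy=sg*np.array(y,float);yy-=z*(yy@z);yy/=np.linalg.norm(yy)
        r=(R.inv()*Ro.from_matrix(np.c_[np.cross(yy,z),yy,z])).as_rotvec()
        d=R.inv().apply(np.array(p)-s["tool_pos"])
        print("y%+d"%sg,"shift",d.round(4),"turn",r.round(3),"rows",round(max(np.linalg.norm(d)/.0417,np.linalg.norm(r)/.125),1))
E
python3 - <<'E'
from h import *
from plant import arm
print(Ro.from_rotvec(arm.sense()["eef_rot"]).as_matrix().round(3))
goto(arm,[.40,-.1,.32],[0,0,-1],[-.385,.923,0])
E
```

```text
[[ 0.951  0.308 -0.   ]
 [ 0.308 -0.951  0.002]
 [ 0.    -0.002 -1.   ]]
y+1 shift [ 0.3498 -0.3564 -0.1056] turn [-1.000e-03  2.000e-03  3.059e+00] rows 24.5
y-1 shift [ 0.3498 -0.3564 -0.1056] turn [-0.002 -0.    -0.082] rows 12.2
```

```bash
python3 inch.py '.0 0 -.04 0 0 0; .04 -.03 -.07 0 0 0; .07 -.06 -.1 0 0 0; .1 -.09 -.105 0 0 -.02; .13 -.12 -.105 0 0 -.04; .16 -.15 -.105 0 0 -.06; .19 -.18 -.105 0 0 -.08; .21 -.21 -.105 0 0 -.08'; python3 inch.py '.03 -.03 0 0 0 0; .06 -.06 0 0 0 0; .09 -.09 0 0 0 0; .115 -.115 0 0 0 0; .14 -.146 0 0 0 0'; python3 - <<'E'
from h import *
from plant import arm
s=arm.sense();print(s["tool_pos"],s["joint_pos"].round(2))
goto(arm,[.446,.243,.196],[.49,.212,-.845],[-.385,.923,0])
E
```

```text
clock: 0.77
tool_pos: [0.3051, -0.3009, 0.3192]
eef_rot: [-3.081, -0.614, -0.001]
wrist_force: [0.7, -0.4, -0.3]
gripper_width: 0.0915
gripper_force: 0.0
clock: 1.18
tool_pos: [0.3782, -0.1124, 0.3191]
eef_rot: [3.081, 0.613, 0.0]
wrist_force: [0.6, 0.2, -0.4]
gripper_width: 0.0917
gripper_force: 0.0
[ 0.37823811 -0.1124495   0.31912695] [-0.6  -0.39  1.89  0.    1.64  0.58]
y+1 shift [ 0.1986 -0.3025  0.1231] turn [ 0.872 -0.012  3.013] rows 25.1
y-1 shift [ 0.1986 -0.3025  0.1231] turn [ 0.008  0.563 -0.005] rows 9.2
```

```bash
python3 inch.py '.02 -.035 .01 0 .06 0; .045 -.07 .02 0 .13 0; .07 -.1 .03 0 .2 0; .09 -.13 .05 0 .26 0; .11 -.16 .065 0 .32 0; .13 -.19 .08 0 .38 0; .15 -.22 .09 0 .44 0; .17 -.25 .1 0 .5 0'; python3 inch.py '.01 -.03 .01 0 .06 0; .02 -.045 .01 0 .06 0; .02 -.045 .01 0 .06 0; .02 -.045 .01 0 .06 0'; python3 - <<'E'
from h import *
from plant import arm
s=arm.sense();print(s["tool_pos"],s["joint_pos"].round(2))
goto(arm,[.446,.243,.196],[.49,.212,-.845],[-.385,.923,0])
c=arm.read_camera("wrist"); np.savez("pics/w1.npz",**c); cv2.imwrite("pics/w1.png",c["pixels"][:,:,::-1])
E
```

```text
clock: 1.85
tool_pos: [0.4389, 0.1834, 0.2187]
eef_rot: [-2.895, -0.575, -0.744]
wrist_force: [0.2, 0.1, 0.4]
gripper_width: 0.0918
gripper_force: 0.0
clock: 2.18
tool_pos: [0.4422, 0.2325, 0.22]
eef_rot: [-2.863, -0.574, -0.822]
wrist_force: [0.5, 0.3, 0.5]
gripper_width: 0.0918
gripper_force: 0.0
[0.44223995 0.23253018 0.22001101] [ 0.16 -0.53  2.28  0.17  0.86  1.26]
y+1 shift [-0.0064 -0.0082  0.0243] turn [-0.007  0.011 -3.141] rows 25.1
y-1 shift [-0.0064 -0.0082  0.0243] turn [0.007 0.004 0.   ] rows 0.6
```

View pics/w1.png

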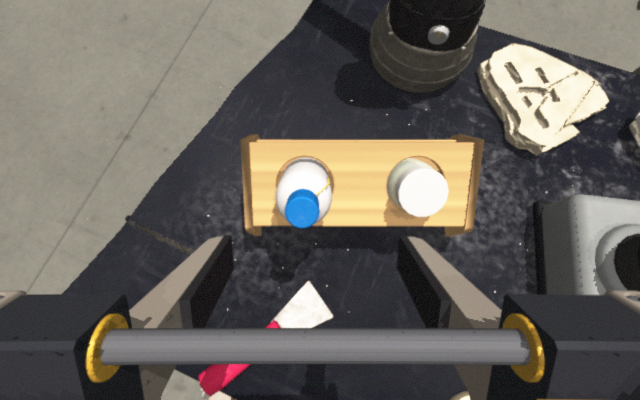

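The wrist view shows the blue cap at (302,208), the bottle's body at (304,185) and the jar's lid at (422,190). The fingers straddle the bottle's place and the jar is clear. I'll refine the axis with this view.

```bash
python3 - <<'E'
from h import *
from scipy.optimize import least_squares
np.set_printoptions(precision=4,suppress=True)
c=load("w1");P=cloud(c);H,S,V=cv2.split(cv2.cvtColor(c["pixels"],cv2.COLOR_RGB2HSV))
v,u=np.mgrid[:400,:640];b=(u>265)&(u<345)&(v>145)&(v<235)
er=lambda m:cv2.erode(m.astype(np.uint8),np.ones((3,3)))>0
cap=er(b&(H>95)&(H<125)&(S>120)&(V>60));body=er(b&(S<50)&(V>100))
cp=P[cap];bd=P[body];a0=np.array([-.49,-.212,.845]);a0/=np.linalg.norm(a0)
h=cp@a0;t=cp[h>np.percentile(h,98)-.004];print(cap.sum(),body.sum(),"captop h",np.percentile(h,[50,90,98]))
cc,r=cv2.minEnclosingCircle(np.float32(np.c_[t@np.cross([0,1,0],a0)/np.linalg.norm(np.cross([0,1,0],a0)),t@np.cross(a0,np.cross([0,1,0],a0))/np.linalg.norm(np.cross([0,1,0],a0))]))
e1=np.cross([0,1,0],a0);e1/=np.linalg.norm(e1);e2=np.cross(a0,e1)
print("captop",cc[0]*e1+cc[1]*e2+a0*np.median(t@a0),"r",r,len(t))
d=np.load("pics/fit.npz");allb=np.vstack([bd,d["body"]])
ht=np.median(t@a0)
for nm,data in(("wrist",bd),("all",allb)):
    q=data[(data@a0<ht-.045)&(data@a0>ht-.08)]
    def f(x):
        a=np.array([x[2],x[3],1]);a/=np.linalg.norm(a);return np.r_[np.linalg.norm(np.cross(q-[x[0],x[1],.1],a),axis=1)-.027,(x[2:]-a0[:2]/a0[2])*.05]
    x=least_squares(f,[.5015,.268,a0[0]/a0[2],a0[1]/a0[2]],loss="soft_l1",f_scale=.002).x
    a=np.array([x[2],x[3],1]);a/=np.linalg.norm(a);print(nm,len(q),x[:2],a,f(x)[:-2].std(),"captop",np.array([x[0],x[1],.1])+a*(ht-np.array([x[0],x[1],.1])@a0))
E
```

```text
921 1529 captop h [-0.1693 -0.1684 -0.1677]
captop [0.5068 0.2677 0.1609] r 0.05017833039164543 792
wrist 266 [0.501  0.2698] [-0.4957 -0.2113  0.8424] 0.00013955968504851302 captop [0.4766 0.2594 0.1414]
all 670 [0.5013 0.2689] [-0.4961 -0.2171  0.8407] 0.0008010445585223018 captop [0.4769 0.2582 0.1413]
```

```bash
python3 - <<'E'
from h import *
from plant import arm
a=np.array([-.496,-.213,.842]);a/=np.linalg.norm(a);f=np.array([.5345,.2833,.0431])
for h in(.19,.048): goto(arm,f+h*a,-a,[-.39,.92,0])
E
```

```text
y+1 shift [-0.0074 -0.0112  0.0156] turn [ 0.017 -0.011  3.136] rows 25.1
y-1 shift [-0.0074 -0.0112  0.0156] turn [ 0.007  0.011 -0.006] rows 0.5
y+1 shift [-0.0059 -0.0122  0.1576] turn [ 0.017 -0.011  3.136] rows 25.1
y-1 shift [-0.0059 -0.0122  0.1576] turn [ 0.007  0.011 -0.006] rows 3.8
```

```bash
python3 inch.py '-.007 -.011 .015 .007 .011 -.006; -.007 -.011 .015 .007 .011 -.006; -.007 -.011 .04 .007 .011 -.006; -.007 -.011 .065 .007 .011 -.006; -.006 -.012 .09 .007 .011 -.006; -.006 -.012 .115 .007 .011 -.006; -.006 -.012 .13 .007 .011 -.006; -.006 -.012 .14 .007 .011 -.006'; python3 inch.py '0 0 .005 0 0 0; 0 0 .01 0 0 0; 0 0 .014 0 0 0; 0 0 .017 0 0 0; 0 0 .017 0 0 0'; python3 - <<'E'
from h import *
from plant import arm
a=np.array([-.496,-.213,.842]);a/=np.linalg.norm(a);f=np.array([.5345,.2833,.0431])
goto(arm,f+.048*a,-a,[-.39,.92,0])
c=arm.read_camera("side"); cv2.imwrite("pics/s2.png",cv2.resize(c["pixels"][160:360,120:360,::-1],None,fx=3,fy=3))
E
```

```text
clock: 2.9
tool_pos: [0.5026, 0.2679, 0.0967]
eef_rot: [-2.854, -0.576, -0.832]
wrist_force: [-0.3, 0.4, -0.2]
gripper_width: 0.0915
gripper_force: 0.0
clock: 3.32
tool_pos: [0.5109, 0.2729, 0.0843]
eef_rot: [-2.851, -0.579, -0.836]
wrist_force: [-1.2, -1.2, 0.2]
gripper_width: 0.0918
gripper_force: 0.0
y+1 shift [-0.0005 -0.0002  0.0006] turn [-2.00e-03 -0.00e+00  3.14e+00] rows 25.1
y-1 shift [-0.0005 -0.0002  0.0006] turn [ 0.    -0.001 -0.001] rows 0.0
```

View pics/s2.png

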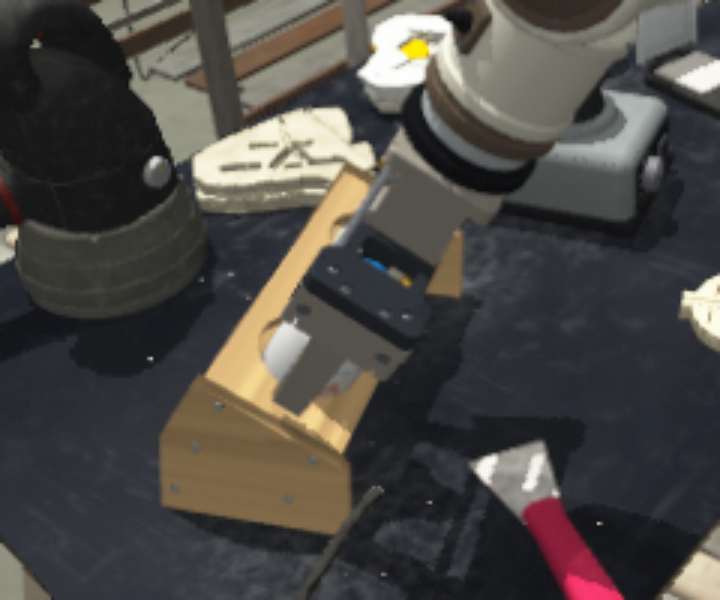

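In this view the fingers straddle the bottle just above the board, with the near fingertip at (290,395), and nothing is colliding. I'll close the fingers.

```bash
python3 inch.py '0 0 0 0 0 0; 0 0 0 0 0 0; 0 0 0 0 0 0; 0 0 0 0 0 0; 0 0 0 0 0 0; 0 0 0 0 0 0; 0 0 0 0 0 0; 0 0 0 0 0 0' .03
```

```text
clock: 4.03
tool_pos: [0.5106, 0.2731, 0.0842]
eef_rot: [-2.851, -0.579, -0.836]
wrist_force: [-0.8, -1.4, -0.8]
gripper_width: 0.0527
gripper_force: 30.0
```

```bash
python3 inch.py '0 0 -.004 0 0 0; 0 0 -.012 0 0 0; 0 0 -.022 0 0 0; 0 0 -.032 0 0 0; 0 0 -.042 0 0 0; 0 0 -.052 0 0 0; 0 0 -.062 0 0 0; 0 0 -.075 0 0 0';python3 inch.py '0 0 -.02 0 0 0; 0 0 -.05 0 0 0; 0 0 -.08 0 0 0; 0 0 -.09 0 0 0; 0 0 -.09 0 0 0'
python3 - <<'E'
from h import *
from plant import arm
goto(arm,[.50,.10,.30],[0,0,-1],[-.29,.957,0])
E
```

```text
clock: 4.7
tool_pos: [0.4717, 0.2567, 0.1461]
eef_rot: [-2.852, -0.579, -0.831]
wrist_force: [-0.2, -0.0, -2.0]
gripper_width: 0.0528
gripper_force: 30.0
clock: 5.12
tool_pos: [0.4289, 0.2379, 0.2259]
eef_rot: [-2.849, -0.579, -0.843]
wrist_force: [-0.4, 0.2, -2.1]
gripper_width: 0.0529
gripper_force: 30.0
y+1 shift [ 0.0501  0.1546 -0.0561] turn [ 0.863 -0.049 -2.914] rows 24.3
y-1 shift [ 0.0501  0.1546 -0.0561] turn [-0.032 -0.575  0.104] rows 4.7
```

```bash
python3 inch.py '.01 .02 -.02 0 -.08 .01; .015 .04 -.035 -.005 -.16 .025; .02 .06 -.05 -.01 -.24 .04; .03 .08 -.055 -.015 -.32 .055; .035 .1 -.056 -.02 -.4 .07; .04 .12 -.056 -.025 -.48 .085; .05 .14 -.056 -.03 -.55 .1; .05 .155 -.056 -.032 -.575 .104'
python3 - <<'E'
from h import *
from plant import arm
arm.read_camera("wrist")
goto(arm,[.568,-.0615,.26],[0,0,-1],[-.20,.98,0])
E
```

```text
clock: 5.78
tool_pos: [0.5025, 0.0987, 0.2948]
eef_rot: [-3.108, -0.459, 0.015]
wrist_force: [0.2, -0.6, -2.4]
gripper_width: 0.0528
gripper_force: 30.0
y+1 shift [0.0174 0.1702 0.034 ] turn [-1.600e-02  1.000e-03 -3.051e+00] rows 24.4
y-1 shift [0.0174 0.1702 0.034 ] turn [0.001 0.01  0.09 ] rows 4.2
```

```bash
python3 inch.py '.004 .035 .005 0 0 .02; .008 .07 .01 0 0 .04; .012 .105 .015 0 .005 .06; .015 .135 .025 0 .01 .08; .017 .16 .034 0 .01 .09; .017 .17 .034 0 .01 .09; .017 .17 .034 0 .01 .09'
python3 - <<'E'
from h import *
from plant import arm
goto(arm,[.568,-.061,.26],[0,0,-1],[-.20,.98,0])
o=np.zeros((400,800,3),np.uint8)
for i,(n,(x,y)) in enumerate((("side",(210,80)),("top",(230,130)))):
    c=arm.read_camera(n);np.savez("pics/%s3.npz"%n,**c); o[:,i*400:i*400+399]=cv2.resize(c["pixels"][y:y+133,x:x+133,::-1],(399,400))
cv2.imwrite("pics/d3.png",o)
E
```

```text
clock: 6.42
tool_pos: [0.565, -0.0594, 0.2601]
eef_rot: [-3.123, -0.316, -0.002]
wrist_force: [-0.1, -0.8, -1.9]
gripper_width: 0.0531
gripper_force: 30.0
y+1 shift [0.0026 0.0021 0.0001] turn [ 3.000e-03 -4.000e-03 -3.141e+00] rows 25.1
y-1 shift [0.0026 0.0021 0.0001] turn [-0.003 -0.002  0.001] rows 0.1
```

View pics/d3.png

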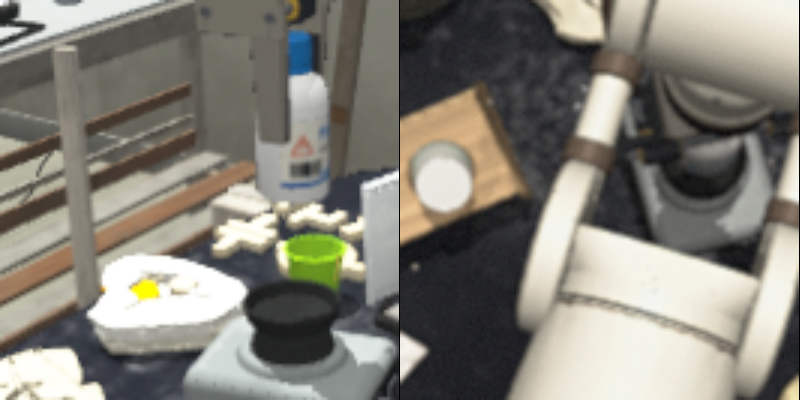

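The side crop shows the bottle hanging upright in the fingers above and behind the dish, with its foot around pixel (307,147). The jar is still in the rack. I'll measure the bottle's tilt and foot.

```bash
cat > ax.py <<'E'
from h import *
from scipy.optimize import least_squares
np.set_printoptions(precision=4,suppress=True)
def axis(c,p0,zlo,zhi):
    P=cloud(c);H,S,V=cv2.split(cv2.cvtColor(c["pixels"],cv2.COLOR_RGB2HSV))
    m=(np.hypot(P[...,0]-p0[0],P[...,1]-p0[1])<.04)&(P[...,2]>zlo-.03)&(P[...,2]<zhi)
    w=(m&(V>130)&(S<200)).astype(np.uint8)
    zmin=np.percentile(P[w>0][:,2],[0,.5,2]); w=cv2.erode(w,np.ones((2,2)))>0
    q=P[w&(P[...,2]>zlo)]
    # lower straight part only; keep points off the (further out) fingers
    zc=(zlo+zhi)/2
    f=lambda x:np.linalg.norm(np.cross(q-[x[0],x[1],zc],np.array([x[2],x[3],1])/np.linalg.norm([x[2],x[3],1])),axis=1)-.027
    x=least_squares(f,[p0[0],p0[1],0,0],loss="soft_l1",f_scale=.001).x
    print("pts",len(q),"at z",zc,x[:2],"tilt",x[2:],"foot z",zmin,"foot",x[:2]+x[2:]*(zmin[1]-zc),"rms",np.median(abs(f(x))))
E
python3 - <<'E'
from ax import *
c=load("side3")
axis(c,(.565,-.0594),.215,.285);axis(c,(.565,-.0594),.215,.25)
E
```

```text
pts 420 at z 0.25 [ 0.5654 -0.0589] tilt [0.0011 0.0106] foot z [0.2112 0.2126 0.2142] foot [ 0.5654 -0.0593] rms 0.0007862082207842781
pts 224 at z 0.23249999999999998 [ 0.5653 -0.0591] tilt [-0.0123  0.0127] foot z [0.2112 0.2121 0.2135] foot [ 0.5656 -0.0594] rms 0.0007645735513004889
```

```bash
python3 inch.py '.0023 .0015 .02 0 0 0; .0023 .0015 .045 0 0 0; .0023 .0015 .07 0 0 0; .0023 .0015 .085 0 0 0; .0023 .0015 .093 0 0 0; .0023 .0015 .097 0 0 0; .0023 .0015 .1 0 0 0; .0023 .0015 .1 0 0 0'; python3 inch.py '0 0 .001 0 0 0; 0 0 .002 0 0 0; 0 0 .003 0 0 0; 0 0 .004 0 0 0; 0 0 .005 0 0 0; 0 0 .006 0 0 0; 0 0 .006 0 0 0'
```

```text
clock: 7.18
tool_pos: [0.5691, -0.0585, 0.1633]
eef_rot: [-3.124, -0.321, -0.01]
wrist_force: [0.1, 0.9, -2.9]
gripper_width: 0.0528
gripper_force: 30.0
clock: 7.77
tool_pos: [0.5692, -0.0591, 0.1573]
eef_rot: [-3.124, -0.32, -0.01]
wrist_force: [-1.0, 0.5, 3.3]
gripper_width: 0.053
gripper_force: 30.0
```

```bash
python3 inch.py '0 0 .001 0 0 0; 0 0 .002 0 0 0; 0 0 .003 0 0 0; 0 0 .004 0 0 0; 0 0 .004 0 0 0'
```

```text
clock: 8.18
tool_pos: [0.5693, -0.059, 0.1533]
eef_rot: [-3.124, -0.32, -0.01]
wrist_force: [-1.5, 0.3, 7.3]
gripper_width: 0.053
gripper_force: 30.0
```

```bash
python3 inch.py '0 0 .001 0 0 0; 0 0 .002 0 0 0; 0 0 .003 0 0 0; 0 0 .003 0 0 0; 0 0 .003 0 0 0'
```

```text
clock: 8.6
tool_pos: [0.5694, -0.0591, 0.151]
eef_rot: [-3.124, -0.32, -0.01]
wrist_force: [-2.8, 1.1, 9.4]
gripper_width: 0.0526
gripper_force: 30.0
```

```bash
python3 inch.py '0 0 .0005 0 0 0; 0 0 .001 0 0 0; 0 0 .001 0 0 0'
```

```text
clock: 8.85
tool_pos: [0.5695, -0.0591, 0.1507]
eef_rot: [-3.124, -0.32, -0.011]
wrist_force: [-4.5, 0.5, 12.8]
gripper_width: 0.053
gripper_force: 30.0
```

```bash
python3 inch.py '0 0 .0005 0 0 0; 0 0 .001 0 0 0; 0 0 .001 0 0 0; 0 0 .001 0 0 0; 0 0 .001 0 0 0; 0 0 .001 0 0 0; 0 0 .001 0 0 0; 0 0 .001 0 0 0'; python3 inch.py '0 0 0 0 0 0; 0 0 0 0 0 0; 0 0 0 0 0 0; 0 0 0 0 0 0; 0 0 0 0 0 0; 0 0 0 0 0 0; 0 0 0 0 0 0; 0 0 0 0 0 0'; python3 inch.py '0 0 0 0 0 0; 0 0 0 0 0 0; 0 0 0 0 0 0; 0 0 0 0 0 0; 0 0 0 0 0 0; 0 0 0 0 0 0; 0 0 0 0 0 0; 0 0 0 0 0 0'
python3 - <<'E'
from ax import *
from plant import arm
c=arm.read_camera("side");np.savez("pics/side4.npz",**c)
axis(c,(.5675,-.059),.125,.17)
P=cloud(c);V=c["pixels"].max(2);m=(np.hypot(P[...,0]-.568,P[...,1]+.061)<.045)&(V<60)&(P[...,2]<.125)&(P[...,2]>.095);print("rim z",np.percentile(P[m][:,2],[90,95,99]))
E
```

```text
clock: 9.52
tool_pos: [0.5696, -0.0591, 0.1507]
eef_rot: [-3.125, -0.32, -0.011]
wrist_force: [-5.8, 2.1, 17.4]
gripper_width: 0.0528
gripper_force: 30.0
clock: 10.18
tool_pos: [0.5696, -0.0591, 0.1506]
eef_rot: [-3.125, -0.32, -0.011]
wrist_force: [-6.4, 1.3, 18.3]
gripper_width: 0.0529
gripper_force: 30.0
clock: 10.85
tool_pos: [0.5696, -0.0591, 0.1506]
eef_rot: [-3.125, -0.32, -0.011]
wrist_force: [-5.9, 1.0, 17.4]
gripper_width: 0.0527
gripper_force: 30.0
pts 204 at z 0.14750000000000002 [ 0.5702 -0.0591] tilt [0.0086 0.0441] foot z [0.1048 0.1068 0.1081] foot [ 0.5698 -0.0609] rms 0.0008823401814575891
rim z [0.1118 0.1123 0.1133]
```

The rim has sunk about 8 mm and the force rises with no further motion, so the dish is home and has been held for over 2 s. Next I'll lift the bottle and recheck how it hangs.

```bash
python3 inch.py '0 0 -.003 0 0 0; 0 0 -.006 0 0 0; 0 0 -.01 0 0 0; 0 0 -.015 0 0 0; 0 0 -.03 0 0 0; 0 0 -.05 0 0 0; 0 0 -.075 0 0 0; 0 0 -.1 0 0 0'; python3 inch.py '0 0 -.02 0 0 0; 0 0 -.03 0 0 0; 0 0 -.03 0 0 0; 0 0 -.03 0 0 0'
python3 - <<'E'
from ax import *
from plant import arm
c=arm.read_camera("side");np.savez("pics/side5.npz",**c)
s=arm.sense()["tool_pos"];print(s)
axis(c,s[:2],s[2]-.045,s[2]+.02);axis(c,s[:2],s[2]-.045,s[2]-.01)
P=cloud(c);V=c["pixels"].max(2);m=(np.hypot(P[...,0]-.568,P[...,1]+.061)<.045)&(V<60)&(P[...,2]<.13)&(P[...,2]>.095);print("rim z",np.percentile(P[m][:,2],[90,95,99]))
goto(arm,[.5635,-.287,.28],[0,0,-1],[.218,.976,0])
E
```

```text
clock: 11.57
tool_pos: [0.567, -0.0587, 0.2464]
eef_rot: [-3.122, -0.32, -0.002]
wrist_force: [-0.1, -0.9, -2.6]
gripper_width: 0.0528
gripper_force: 30.0
clock: 11.9
tool_pos: [0.5677, -0.059, 0.2762]
eef_rot: [-3.123, -0.32, -0.006]
wrist_force: [0.4, -0.2, -2.4]
gripper_width: 0.0524
gripper_force: 30.0
[ 0.5672 -0.0589  0.2753]
pts 419 at z 0.26279218490776934 [ 0.5681 -0.0588] tilt [-0.0072  0.0128] foot z [0.2268 0.2281 0.2292] foot [ 0.5683 -0.0592] rms 0.0008489229140986286
pts 238 at z 0.24779218490776936 [ 0.5681 -0.059 ] tilt [-0.013   0.0178] foot z [0.2268 0.2278 0.2286] foot [ 0.5684 -0.0593] rms 0.0008275055250112264
rim z [0.1201 0.1208 0.1217]
y+1 shift [-0.0499  0.2226 -0.0054] turn [ 0.002 -0.004 -2.718] rows 21.7
y-1 shift [-0.0499  0.2226 -0.0054] turn [-0.003 -0.002  0.424] rows 5.5
```

```bash
python3 inch.py '-.01 .035 0 0 0 .08; -.02 .07 0 0 0 .16; -.025 .105 0 0 0 .22; -.03 .135 0 0 0 .28; -.04 .165 0 0 0 .34; -.045 .19 -.005 0 0 .4; -.05 .21 -.005 -.003 -.002 .424; -.05 .222 -.005 -.003 -.002 .424'; python3 - <<'E'
from ax import *
from plant import arm
C={"top":load("top0"),"side":load("side0")}
c=arm.read_camera("wrist");np.savez("pics/w6.npz",**c);C["wrist"]=c
o=np.zeros((400,640,3),np.uint8);cv2.imwrite("pics/w6.png",c["pixels"][:,:,::-1])
for n,c in C.items():
    P=cloud(c);H,S,V=cv2.split(cv2.cvtColor(c["pixels"],cv2.COLOR_RGB2HSV))
    near=(np.hypot(P[...,0]-.5635,P[...,1]+.287)<.06)&(P[...,2]>.006)&(P[...,2]<.024)
    pan=(near&(V>85)&(S<45)).astype(np.uint8); k,l,s,ce=cv2.connectedComponentsWithStats(pan)
    i=1+s[1:,4].argmax(); uv=np.argwhere(l==i)[:,::-1]; q=onplane(c,uv.astype(float),.016)
    print(n,"pan px",s[i],"z",np.median(P[l==i][:,2]),cv2.minAreaRect(np.float32(q[:,:2])),q.mean(0))
    far=(np.hypot(P[...,0]-.5635,P[...,1]+.287)<.1)&(P[...,2]>.008)&(P[...,2]<.022);print("   scale",cv2.minAreaRect(np.float32(P[far][:,:2])))
    lid=(np.hypot(P[...,0]-.61,P[...,1]+.30)<.07)&(P[...,2]>.04)&(P[...,2]<.15);q=P[lid]
    if len(q)>20: print("   lid",len(q),q.mean(0),cv2.minAreaRect(np.float32(q[:,:2])),q[:,2].max())
goto(arm,[.5635,-.287,.28],[0,0,-1],[.218,.976,0])
E
```

```text
clock: 12.62
tool_pos: [0.5628, -0.2887, 0.2794]
eef_rot: [-3.121, 0.349, 0.001]
wrist_force: [-0.3, 0.7, -2.5]
gripper_width: 0.0529
gripper_force: 30.0
top pan px [395 174  27  27 555] z 0.016643266020264003 ((0.5616671442985535, -0.2866116464138031), (0.06922664493322372, 0.07093939185142517), 77.54371643066406) [ 0.5631 -0.2869  0.016 ]
   scale ((0.550197184085846, -0.27386531233787537), (0.09325536340475082, 0.12805289030075073), 77.4150390625)
   lid 439 [ 0.6182 -0.2976  0.0939] ((0.6300432682037354, -0.29106593132019043), (0.08752298355102539, 0.07132229954004288), 17.2413272857666) 0.14478435585752303
side pan px [338 177  30  15 253] z 0.01650765825626166 ((0.5639758706092834, -0.28194066882133484), (0.06829565018415451, 0.06787976622581482), 76.97550201416016) [ 0.5639 -0.2815  0.016 ]
   scale ((0.5503326058387756, -0.2788883149623871), (0.08038977533578873, 0.13308575749397278), 76.84381866455078)
   lid 715 [ 0.6173 -0.2964  0.0879] ((0.6271646618843079, -0.2862568199634552), (0.09107496589422226, 0.06999914348125458), 26.260805130004883) 0.1387154367940116
wrist pan px [ 288  141   50   49 2270] z 0.015457552508434502 ((0.5647412538528442, -0.28493696451187134), (0.06525357812643051, 0.0637555792927742), 77.26984405517578) [ 0.5666 -0.2851  0.016 ]
   scale ((0.5601514577865601, -0.28278738260269165), (0.0759914219379425, 0.08149781078100204), 77.21642303466797)
   lid 1116 [ 0.6257 -0.2931  0.1219] ((0.6337943077087402, -0.2904966175556183), (0.08187650889158249, 0.0687665343284607), 17.648048400878906) 0.1397943894847576
y+1 shift [-0.0004 -0.0026 -0.0007] turn [0.    0.    3.139] rows 25.1
y-1 shift [-0.0004 -0.0026 -0.0007] turn [-0.     0.    -0.002] rows 0.1
```

View pics/w6.png

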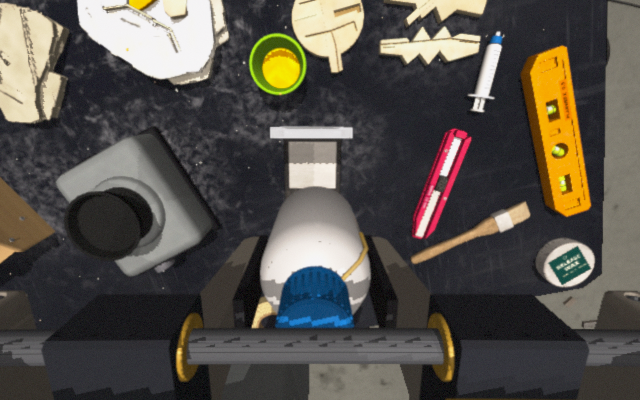

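The wrist view shows the pan at (313,165), partly hidden behind the bottle and centred laterally on it. The lid bar is at (311,132), clear of the fingers. The three views agree on the pan's middle at about (0.5635, -0.285).

```bash
python3 inch.py '0 -.002 .03 0 0 0; 0 -.0035 .065 0 0 0; 0 -.0035 .1 0 0 0; 0 -.0035 .13 0 0 0; 0 -.0035 .155 0 0 0; 0 -.0035 .175 0 0 0; 0 -.0035 .19 0 0 0; 0 -.0035 .197 0 0 0'; python3 inch.py '0 0 .002 0 0 0; 0 0 .003 0 0 0; 0 0 .003 0 0 0'; python3 - <<'E'
from ax import *
from plant import arm
s=arm.sense()["tool_pos"];print(s)
o=np.zeros((460,800,3),np.uint8)
for i,(n,(x,y)) in enumerate((("side",(300,110)),("wrist",(240,60)))):
    c=arm.read_camera(n);np.savez("pics/%s7.npz"%n,**c); w=100 if i==0 else 160
    o[:400,i*400:i*400+400]=cv2.resize(c["pixels"][y:y+w,x:x+w,::-1],(400,400),interpolation=cv2.INTER_CUBIC)
    P=cloud(c)
    if i==0: axis(c,s[:2],s[2]-.045,s[2]+.015)
    H,S,V=cv2.split(cv2.cvtColor(c["pixels"],cv2.COLOR_RGB2HSV))
    near=(np.hypot(P[...,0]-.5635,P[...,1]+.287)<.06)&(P[...,2]>.006)&(P[...,2]<.022)&(V>85)&(S<45)
    q=onplane(c,np.argwhere(near)[:,::-1].astype(float),.016); 
    if len(q): print(n,len(q),cv2.minAreaRect(np.float32(q[:,:2])))
cv2.imwrite("pics/p7.png",o)
goto(arm,[.5635,-.285,.0645],[0,0,-1],[.218,.976,0])
E
```

```text
clock: 13.33
tool_pos: [0.5636, -0.2804, 0.0806]
eef_rot: [-3.119, 0.341, 0.005]
wrist_force: [-0.2, 0.2, -2.6]
gripper_width: 0.0528
gripper_force: 30.0
clock: 13.58
tool_pos: [0.5661, -0.2834, 0.0828]
eef_rot: [3.122, -0.343, 0.006]
wrist_force: [0.5, -0.9, -1.9]
gripper_width: 0.0533
gripper_force: 30.0
[ 0.5661 -0.2834  0.0828]
pts 94 at z 0.06780666896837133 [ 0.5667 -0.2836] tilt [ 0.0053 -0.0233] foot z [0.0124 0.0133 0.0148] foot [ 0.5664 -0.2823] rms 0.0008610645683642358
side 227 ((0.5638031959533691, -0.28225839138031006), (0.06752000749111176, 0.11735030263662338), 77.236328125)
wrist 300 ((0.5676580667495728, -0.2845631539821625), (0.07329567521810532, 0.022900113835930824), 76.69457244873047)
y+1 shift [-0.0026  0.0017  0.0188] turn [ 0.008  0.002 -3.141] rows 25.1
y-1 shift [-0.0026  0.0017  0.0188] turn [ 0.001 -0.005  0.   ] rows 0.5
```

View pics/p7.png

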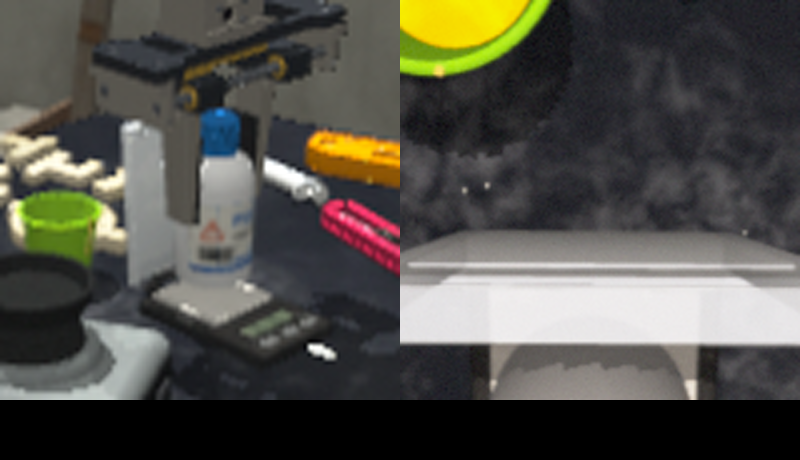

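The bottle hangs over the pan in the side crop. It is laterally centred in the wrist crop, with the bottle at about 588 and the pan at about 594, and clear of the lid. I'll correct 2 to 3 mm toward the robot, then lower in small steps.

```bash
python3 inch.py '-.001 0 .002 0 0 0; -.002 .001 .004 0 0 0; -.0025 .0015 .007 0 0 0; -.0025 .0015 .01 0 0 0; -.0025 .0015 .012 0 0 0; -.0025 .0015 .012 0 0 0; -.0025 .0015 .012 0 0 0'
```

```text
clock: 14.27
tool_pos: [0.5626, -0.2842, 0.0697]
eef_rot: [3.122, -0.344, 0.004]
wrist_force: [-1.1, 0.3, -2.8]
gripper_width: 0.0529
gripper_force: 30.0
```

```bash
python3 inch.py '0 0 .0005 0 0 0; 0 0 .001 0 0 0; 0 0 .0015 0 0 0; 0 0 .002 0 0 0; 0 0 .002 0 0 0'; python3 - <<'E'
from h import *
from plant import arm
goto(arm,[.5635,-.285,.0645],[0,0,-1],[.218,.976,0])
E
```

```text
clock: 14.68
tool_pos: [0.5627, -0.2843, 0.0678]
eef_rot: [3.122, -0.344, 0.004]
wrist_force: [-0.2, 0.8, -2.7]
gripper_width: 0.0531
gripper_force: 30.0
y+1 shift [0.0009 0.0005 0.0033] turn [ 0.004  0.    -3.142] rows 25.1
y-1 shift [0.0009 0.0005 0.0033] turn [ 0.    -0.003  0.   ] rows 0.1
```

```bash
python3 inch.py '.0005 0 .0005 0 0 0; .0008 .0005 .001 0 0 0; .0008 .0005 .0015 0 0 0; .0008 .0005 .0015 0 0 0; .0008 .0005 .0015 0 0 0'
```

```text
clock: 15.1
tool_pos: [0.5634, -0.285, 0.0664]
eef_rot: [3.122, -0.344, 0.004]
wrist_force: [0.4, 0.7, -2.7]
gripper_width: 0.0529
gripper_force: 30.0
```

```bash
python3 inch.py '0 0 .0004 0 0 0; 0 0 .0008 0 0 0; 0 0 .0008 0 0 0; 0 0 .0008 0 0 0'
```

```text
clock: 15.43
tool_pos: [0.5635, -0.2851, 0.0657]
eef_rot: [3.122, -0.344, 0.005]
wrist_force: [0.2, -0.4, -1.4]
gripper_width: 0.0527
gripper_force: 30.0
```

```bash
python3 inch.py '0 0 .0004 0 0 0; 0 0 .0007 0 0 0; 0 0 .0007 0 0 0; 0 0 .0007 0 0 0'
```

```text
clock: 15.77
tool_pos: [0.5637, -0.2852, 0.0657]
eef_rot: [3.122, -0.344, 0.006]
wrist_force: [-1.7, 0.8, 3.9]
gripper_width: 0.0531
gripper_force: 30.0
```

It is in firm contact, with the force up by 6 N. I'll ease off slightly, open, then retreat straight up.

```bash
python3 inch.py '0 0 -.0006 0 0 0; 0 0 -.0006 0 0 0'; python3 inch.py '0 0 0 0 0 0; 0 0 0 0 0 0; 0 0 0 0 0 0; 0 0 0 0 0 0; 0 0 0 0 0 0; 0 0 0 0 0 0' .08; python3 - <<'E'
from ax import *
from plant import arm
c=arm.read_camera("side");axis(c,(.5635,-.285),.03,.085)
E
```

```text
clock: 15.93
tool_pos: [0.5636, -0.2851, 0.0657]
eef_rot: [3.122, -0.344, 0.005]
wrist_force: [0.3, 0.4, 1.4]
gripper_width: 0.0526
gripper_force: 30.0
clock: 16.43
tool_pos: [0.5635, -0.285, 0.0655]
eef_rot: [3.122, -0.344, 0.005]
wrist_force: [0.3, -0.9, -0.0]
gripper_width: 0.0799
gripper_force: 0.0
pts 127 at z 0.0575 [ 0.5644 -0.2854] tilt [0.0358 0.0129] foot z [0.0136 0.014  0.0146] foot [ 0.5628 -0.286 ] rms 0.0012889768794792401
```

Released. I'll retreat straight up, slowly past the cap.

```bash
python3 inch.py '0 0 -.01 0 0 0; 0 0 -.03 0 0 0; 0 0 -.055 0 0 0; 0 0 -.08 0 0 0; 0 0 -.11 0 0 0; 0 0 -.14 0 0 0; 0 0 -.17 0 0 0; 0 0 -.2 0 0 0' .085; python3 inch.py '0 0 -.01 0 0 0; 0 0 -.01 0 0 0; 0 0 -.01 0 0 0; 0 0 -.01 0 0 0'; python3 - <<'E'
from ax import *
from plant import arm
o=np.zeros((400,800,3),np.uint8)
for i,(n,(x,y)) in enumerate((("side",(240,90)),("wrist",(200,60)))):
    c=arm.read_camera(n); w=160 if i==0 else 240
    if i==0: axis(c,(.5635,-.285),.03,.085)
    o[:,i*400:i*400+400]=cv2.resize(c["pixels"][y:y+w,x:x+w,::-1],(400,400),interpolation=cv2.INTER_CUBIC)
cv2.imwrite("pics/e.png",o);print(arm.sense()["tool_pos"],arm.sense()["clock"])
E
```

```text
clock: 17.15
tool_pos: [0.5628, -0.2847, 0.2681]
eef_rot: [3.122, -0.344, 0.006]
wrist_force: [-0.3, -0.4, 0.2]
gripper_width: 0.0854
gripper_force: 0.0
clock: 17.48
tool_pos: [0.562, -0.2842, 0.2728]
eef_rot: [-3.121, 0.344, 0.001]
wrist_force: [0.1, -0.4, 0.5]
gripper_width: 0.0848
gripper_force: 0.0
pts 179 at z 0.0575 [ 0.564  -0.2855] tilt [-0.0162  0.0117] foot z [0.0124 0.0135 0.0139] foot [ 0.5647 -0.286 ] rms 0.0011845263758235997
[ 0.5619 -0.2842  0.2727] 17.5833
```

View pics/e.png

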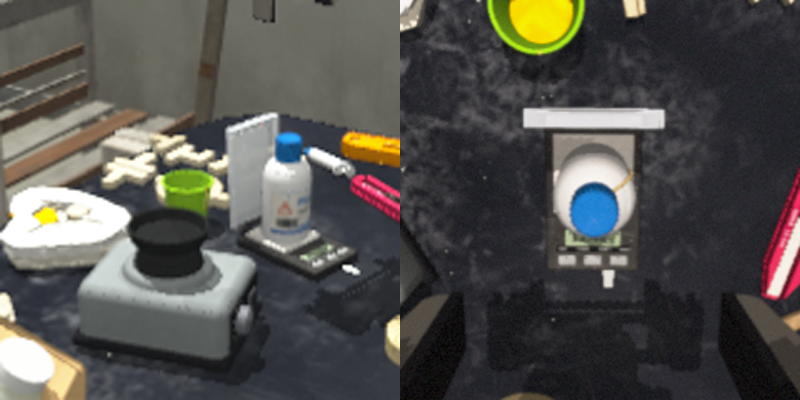

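The bottle stands upright and free on the pan, at (287,190) in the left crop and (595,195) in the right. The dish is up and the gripper is clear.

```bash
python3 -c "
from plant import arm
print(arm.sign_off())"
```

```text
the job is handed in; nothing more can be done
None
```

The bottle was pressed fully down in the mixer for over two seconds and now stands upright and released near the middle of the scale's pan, and I handed the job in at about 17.6 s; no verdict came back.

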